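# Put the pen in its box and wedge the dovetailed lid tight

## Task

Put the fountain pen into the open pen box, then close the box: slide the lid, narrow end first, under the two leaning strips from the wide end of the box and push it home until it wedges tight and stays so by itself. Finish with a firm push of about 20 N, but no more than 25 N or the strips will split, and leave the hourglass, bell, matchbox and eraser beyond the box where they are.

Things in the scene. Friction and masses are not known exactly. Their poses are not given: they have to be found in the camera images.
- pen_box: Open wooden pen box, fixed on rubber feet; 200 mm long, tapering in plan from 144 mm (wide end, x = -100 mm) to 120 mm (narrow end, x = +100 mm), 44 mm high. Origin: centre of its underside, x along the box towards the narrow end, z up. On each side wall stands a dovetail strip whose inner face leans in by 30 degrees; the lid slides between and under these two strips.
- cavity (a point): Centre of the box's inner floor, 9 mm above the box's underside; axes as the box. The cavity is 172 mm long and 66 (narrow end) to 86 mm (wide end) wide.
- way_mouth (a point): Middle of the way at the wide end, at the height of the 16 mm wide ledges (34 mm), on which the lid rides. Here the strips' inner faces are 120 mm apart at the ledge, closing evenly to 96 mm at the narrow end; their tops (z = 44 mm) stand 6 mm farther in on each side. The way is open at both ends: nothing but wedging stops the lid.
- way_home (a point): On the box's axis, 56 mm above its underside: where lid_grip would nominally come when the lid is seated and wedged; axes as the box. Wood moves: the left strip sits up to 1.4 mm farther in or out, so the lid really binds up to 12 mm before or 13 mm beyond this point along the way. That can only be felt.
- lid_grip (a point): Centre of the lid's grip, an upright rib 14 mm thick (along x), 44 mm wide, 26 mm high on the middle of the lid, 22 mm above the lid's underside. The loose lid (0.15 to 0.27 kg) lies flat, rib up: a 9 mm board 206 mm long, x along it towards its narrow end. Seated, its top is 1 mm below the tops of the strips. Once both flanks touch it binds hard within a millimetre and then stays wedged.
- lid_nose (a point): Middle of the lid's narrow end, on its underside, 103 mm ahead of lid_grip; axes as lid_grip. The underside is 96 mm wide here and 120 mm at the other end; on top 10 mm less, as the flanks lean to fit the strips. With lid_grip 150 mm or more short of home the lid can be lowered between the strips from above; farther in they hold it down. Held high or crooked it binds too early.
- pen_centre (a point): Fountain pen lying on the desk, 136 mm long along its own y, 14 mm wide and 16 mm high; the point is 8 mm above its underside at mid length.
- hourglass: Bystander: sand timer in a turned frame, 56 mm across and 100 mm high, beyond the box to the left. Origin under its centre.
- bell: Bystander: brass hand bell, 62 mm across and 93 mm high, beyond the box to the right. Origin under its centre.
- match_box: Bystander: matchbox 36 x 56 x 15 mm, lying beyond the box to the right. Origin under its centre.
- eraser: Bystander: eraser 22 x 54 x 12 mm, lying beyond the box to the left. Origin under its centre.
Not all that is in view belongs to the job. Leave any yellow look-alike of the part that bears pen_centre alone.

How it is judged:
By the outcome, as a careful person would: the job done as asked, in the order asked, and still so for the second after the job is handed in, with the robot touching nothing.
It also fails if it takes over 72 s, if anything falls off the work surface, if the arm or the gripper's body presses on something with over 40 N, if the wrist force passes 120 N, or if a joint passes its speed limit or range.

## Robot

A 7-joint arm with a two-finger parallel gripper is mounted at the origin on a cart in front of the work surface, level with it; the furniture and walls round the work are solid. World frame = base frame: x ahead of the robot, y to its left, z up, the work surface at z = 0. Lengths are in m, angles in rad, forces in N, time in s.
With the tool pointing down it reaches from about 0.425 to 0.925 m from the base axis. Payload 6.8 kg.
Tool frame: the origin (TCP) lies on the centre line of the jaws, within the pads' length; the fingertips stand bot.tip_reach ahead of it and the grasp point (between the pads) lies 3 mm ahead of it (bot.tip_reach is the distance from the TCP to the fingertips, in m); z points along the fingers, y is the line along which they close (so a half turn about z gives the same grasp; the last joint's range is limited). The gripper opens to 85 mm and grips with 20 to 120 N. Pads are 22 mm wide; open, the fingers measure 114 mm over their backs; the gripper's body (76 mm by 85 mm) begins 54 mm behind the grasp point. The pads swing forward as they close: fully open they stand 13 mm farther back than shut.
Start: joints at [1.009, 0.477, 0.022, 1.555, -0.011, 1.109, -0.083], TCP at [0.296, -0.607, 0.253] pointing down, gripper open.
Joint ranges: [-2.96, 2.96], [-0.34, 2.1], [-1.41, 1.46], [0.24, 2.44], [-1.37, 4.51], [0.17, 1.92], [-2.96, 2.96]. Speed limits (rad/s): [2.39, 2.39, 3.14, 3.14, 3.14, 3.14, 3.14].

## Interface

Orientations are given as a unit quaternion [w, x, y, z].
In Python, from station import bot gives the robot as it stands.
- The arm moves only by the tool jog_arm, never from a script. Its argument "deltas" is a list of rows, each a list of 7 numbers: the shift along the world's x, y, z in m, then the turn, a rotation vector about the world's x, y, z in rad, then the opening, from 0 (shut) to 1 (fully open). In form: [[x, y, z, rx, ry, rz, grip], ...]. A call has 1 to 10 rows; each row shifts and turns the commanded pose from where the row before left it; what a row does not reach is not made up. A row lasts 1/10 s, in which the tool goes at most 50 mm and 8.59 degrees, less where a joint would pass 70% of its speed; a pose out of reach is approached as far as the arm can. A call with a gripper value outside its range is refused whole. The fingers move at their own pace and stop on an object; "newtons" is the grip in N (left out, the last holds). Time passes only in rows, so rows that do not move let the fingers close. It gives the time, the measured TCP pose, the force, the opening and the grip force at its end, in the units of the state.
- bot.get_obs(): the state, without advancing time (a new reading comes with each control period).
- bot.read_camera(name): name is "scene" or "top" or "wrist"; returns a dict with "img" (480x640x3 uint8, red, green, blue), "K" (3x3 intrinsics, pixels), "eye" and "attitude" of the camera in the world. Camera axes: x right, y down, z forward; pixel columns grow to the right and rows downward; lengths in m; the calibration is good to about 2 mm. A picture is of the moment at which its call begins. There is no depth.
- bot.hand_in(): hands the job in; it is judged then, once.
The state is a dict: "t": time; "q": joint angles; "joint_vel": joint speeds; "joint_torque": joint torques, N m; "eef_pos": TCP position; "tool_rot": TCP orientation; "contact_force": force on the tool from outside, world axes, zero at the start; "torque": the same for the moment, N m; "gripper_width": opening from 0.0 (shut) to 1.0 (fully open); "grasp_force": force on a finger pad.
Only numpy, scipy, OpenCV 4.12 (cv2) and the standard library are available. Lean on these libraries where they do the work, as an engineer would, in place of code of your own. Each camera call takes 0.05 s, during which the arm holds its last target. There are 200 camera calls.

## Working session

There is one attempt and no reset: what is moved stays moved. The work goes in short steps, Python scripts to look and compute and a tool call to move; the robot and the scene stay as the last step left them, time stands still between calls to the robot, and variables do not carry over. Pictures are saved under pics/ and viewed, at most 10 in all, crops included, and the job is handed in when it is done.

Besides the shell and the picture viewer there is one more tool, called as a command line: name --pt "numbers of a row" for each row, then --argument value for the rest. jog_arm: Moves the arm, as the interface text tells. Its arguments: {"type":"object","properties":{"deltas":{"type":"array"},"newtons":{"type":"number"}},"required":["deltas"]}

```bash
mkdir -p pics; ls
python3 - <<'E'
from station import bot
import cv2,pickle
d={}
for n in("scene","top","wrist"):
    c=bot.read_camera(n);d[n]=c
    print(n,c["K"].tolist() if hasattr(c["K"],'tolist') else c["K"],c["eye"],c["attitude"])
    cv2.imwrite(f"pics/{n}0.png",c["img"][:,:,::-1])
pickle.dump(d,open("c0.pkl","wb"))
print(bot.tip_reach,bot.get_obs())
E
```

```text
pics
scene [[449.44563177633916, 0.0, 320.3714846445944], [0.0, 449.44563177633916, 241.6941276753773], [0.0, 0.0, 1.0]] [0.18248084 0.66038623 0.86475142] [ 0.09151675 -0.2645      0.89994482 -0.33431087]
top [[578.1951967091927, 0.0, 313.5190555379606], [0.0, 578.1951967091927, 248.49219760620505], [0.0, 0.0, 1.0]] [0.43802283 0.05919276 1.52753462] [ 0.03432953 -0.69631504  0.7164753  -0.02509969]
wrist [[339.8768712838695, 0.0, 318.62826873794785], [0.0, 339.8768712838695, 241.4099165270773], [0.0, 0.0, 1.0]] [ 0.35838743 -0.57511741  0.37365113] [ 0.11873224  0.83964117 -0.52469925 -0.07480685]
0.022 {'t': 0.15, 'q': array([ 1.00887413,  0.47760627,  0.02235365,  1.55613853, -0.0114938 ,
        1.10925061, -0.08311387]), 'joint_vel': array([-0.00070465, -0.00210782, -0.00092577, -0.00306851,  0.00159959,
        0.00212646,  0.00037496]), 'joint_torque': array([ 2.93381585e-03, -5.96928692e+01,  1.61009867e+00, -2.81489736e+01,
        1.26262230e-02,  6.62835009e-03,  3.92647144e-05]), 'eef_pos': array([ 0.29575641, -0.60634482,  0.25258805]), 'tool_rot': array([-6.08403113e-04,  9.74365598e-01,  2.24969500e-01, -1.89504914e-04]), 'contact_force': array([-0.45900538, -0.4640382 , -0.06972208]), 'torque': array([-0.01048218, -0.04377157, -0.04627661]), 'grasp_force': 0.0, 'gripper_width': 1.0006303768282518}
```

View pics/top0.png

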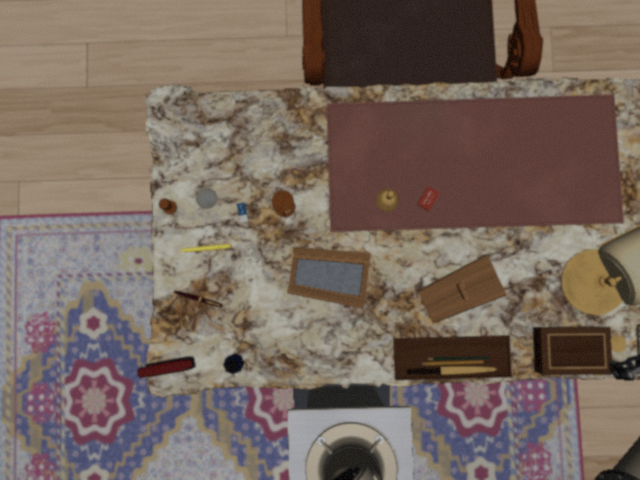

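View pics/scene0.png

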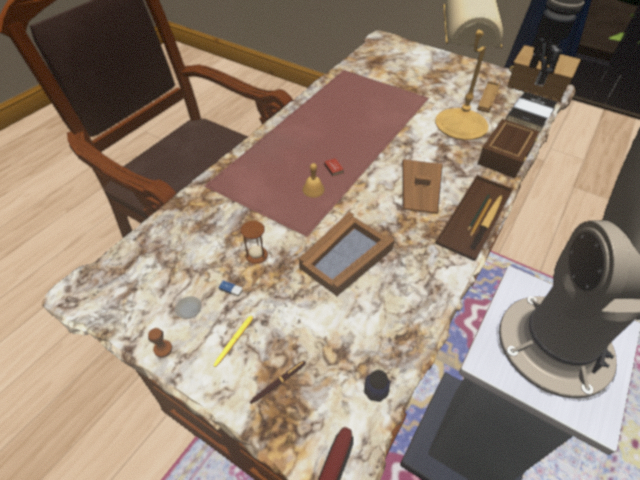

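Top view: candidates for the pen are the dark pen with gold fittings at (198,298), the yellow look-alike at (206,248), the pens/letter opener in the tray at (445,365), and the red case at (166,367). I choose the dark one at (198,298). The box is at (329,276) with its wide end to the right, and the lid is at (463,289) with its narrow end to the left. The bystanders are at (283,204), (387,200), (428,198) and (241,209).

```bash
cat > h.py <<'E'
import numpy as np,cv2
from scipy.spatial.transform import Rotation as R
def rot(q): return R.from_quat([q[1],q[2],q[3],q[0]]).as_matrix()
def ray(c,p):
    p=np.asarray(p,float); d=rot(c["attitude"])@np.linalg.inv(c["K"])@np.array([p[0],p[1],1]); return np.array(c["eye"]),d/np.linalg.norm(d)
def plane(c,p,z):
    e,d=ray(c,p); return e+d*(z-e[2])/d[2]
def proj(c,X):
    v=c["K"]@rot(c["attitude"]).T@(np.asarray(X,float)-c["eye"]); return v[:2]/v[2]
def tri(obs):
    A=np.zeros((3,3));b=np.zeros(3)
    for c,p in obs:
        e,d=ray(c,p);M=np.eye(3)-np.outer(d,d);A+=M;b+=M@e
    X=np.linalg.solve(A,b); return X,[np.round(proj(c,X)-p,1).tolist() for c,p in obs]
E
python3 - <<'E'
import pickle,cv2
from h import *
d=pickle.load(open("c0.pkl","rb"));t=d["top"];s=d["scene"]
for n,p in dict(pen=(198,298),pa=(175,291),pb=(221,304),box=(329,276),bWa=(370,253),bWb=(363,305),bNa=(293,249),bNb=(289,293),lid=(463,289),lNa=(420,292),lNb=(430,321),lWa=(487,257),lWb=(507,293)).items():
    z=.044 if n[0]=='b' else .009
    X=plane(t,p,z); print(n,X.round(3),proj(s,X).round(0))
I=t["img"][:,:,::-1]
a=cv2.resize(I[270:325,160:240],(800,550),interpolation=cv2.INTER_CUBIC)
cv2.imwrite("pics/cpen.png",a)
E
```

```text
pen [0.445 0.384 0.009] [279. 378.]
pa [0.465 0.444 0.009] [252. 398.]
pb [0.427 0.324 0.009] [303. 359.]
box [0.491 0.039 0.044] [347. 246.]
bWa [ 0.547 -0.068  0.044] [349. 210.]
bWb [ 0.415 -0.045  0.044] [392. 237.]
bNa [0.564 0.13  0.044] [301. 258.]
bNb [0.451 0.143 0.044] [339. 283.]
lid [ 0.449 -0.31   0.009] [421. 181.]
lNa [ 0.444 -0.198  0.009] [405. 205.]
lNb [ 0.368 -0.22   0.009] [435. 211.]
lWa [ 0.531 -0.377  0.009] [405. 159.]
lWb [ 0.435 -0.424  0.009] [441. 161.]
```

View pics/cpen.png

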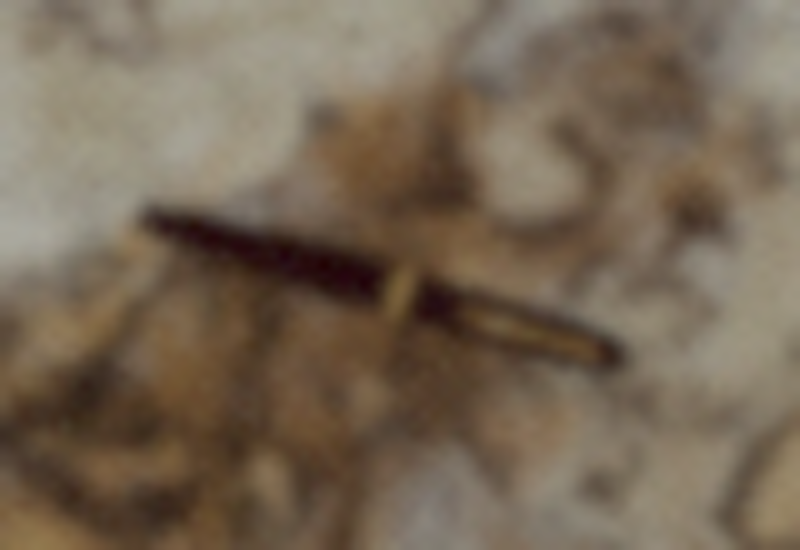

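The crop shows a dark pen with a gold band and a gold nib, running from about px (174.5,291.5) to (222,305.5). That is the fountain pen. I'll move over the lid first for a wrist look, as it is on the way.

jog_arm --pt "0.015 0.04 0.006 0 0 0 1" --pt "0.015 0.04 0.006 0 0 0 1" --pt "0.015 0.04 0.006 0 0 0 1" --pt "0.015 0.04 0.006 0 0 0 1" --pt "0.015 0.04 0.006 0 0 0 1" --pt "0.015 0.04 0 0 0 0 1" --pt "0.014 0.037 0 0 0 0 1" --pt "0 0 0 0 0 0 1" --pt "0 0 0 0 0 0 1"

```text
t: 1.05
eef_pos: [0.4002, -0.329, 0.2833]
tool_rot: [0.0, 0.974, 0.226, -0.0]
contact_force: [-0.2, -0.8, -0.3]
gripper_width: 0.999
grasp_force: 0.0
```

```bash
cat > snap.py <<'E'
import sys,pickle,cv2
from station import bot
n=sys.argv[1];c=bot.read_camera("wrist");o=bot.get_obs();c["eef"]=o["eef_pos"];c["tr"]=o["tool_rot"]
pickle.dump(c,open(n+".pkl","wb"));cv2.imwrite(f"pics/{n}.png",c["img"][:,:,::-1])
print(o["t"],o["eef_pos"],o["tool_rot"],c["eye"],c["attitude"])
E
python3 snap.py w1
```

```text
1.1 [ 0.39952708 -0.33023817  0.28326407] [ 1.71407504e-04  9.74399661e-01  2.24822652e-01 -2.14353003e-04] [ 0.46270391 -0.29756136  0.40455775] [ 0.11931223  0.84014574 -0.52388046 -0.07395267]
```

jog_arm --pt "0.008 0.04 0 0 0 0 1" --pt "0.008 0.04 0 0 0 0 1" --pt "0.008 0.04 0 0 0 0 1" --pt "0 0 0 0 0 0 1" --pt "0 0 0 0 0 0 1"

```text
t: 1.6
eef_pos: [0.4237, -0.2106, 0.2833]
tool_rot: [0.0, 0.974, 0.225, -0.0]
contact_force: [0.2, 0.0, -0.4]
gripper_width: 0.998
grasp_force: 0.0
```

```bash
python3 snap.py w2
```

```text
1.65 [ 0.42347608 -0.21148538  0.28323605] [ 2.53945529e-04  9.74637691e-01  2.23788446e-01 -1.95568437e-04] [ 0.4863774  -0.17927451  0.40450527] [ 0.11933636  0.83943308 -0.52500465 -0.0740342 ]
```

jog_arm --pt "0.0 0.04 0 0 0 0 1" --pt "0.0 0.04 0 0 0 0 1" --pt "0.0 0.04 0 0 0 0 1" --pt "0 0.04 0 0 0 0 1" --pt "0 0.04 0 0 0 0 1" --pt "0 0 0 0 0 0 1" --pt "0 0 0 0 0 0 1"

```text
t: 2.35
eef_pos: [0.4243, -0.011, 0.2833]
tool_rot: [0.0, 0.974, 0.224, -0.0]
contact_force: [1.0, -1.1, -0.3]
gripper_width: 0.996
grasp_force: 0.0
```

```bash
python3 snap.py w3; python3 -c "
import cv2,numpy as np
cv2.imwrite('pics/m1.png',np.vstack([np.hstack([cv2.resize(cv2.imread(f'pics/{n}.png'),(400,300)) for n in r]) for r in (('w1','w2'),('w3','w3'))]))"
```

```text
2.4 [ 0.42417565 -0.01172942  0.2831913 ] [ 1.74507201e-04  9.74702318e-01  2.23506888e-01 -1.76523526e-04] [0.48691664 0.02030234 0.40451165] [ 0.119209    0.83925197 -0.525318   -0.07406989]
```

View pics/m1.png

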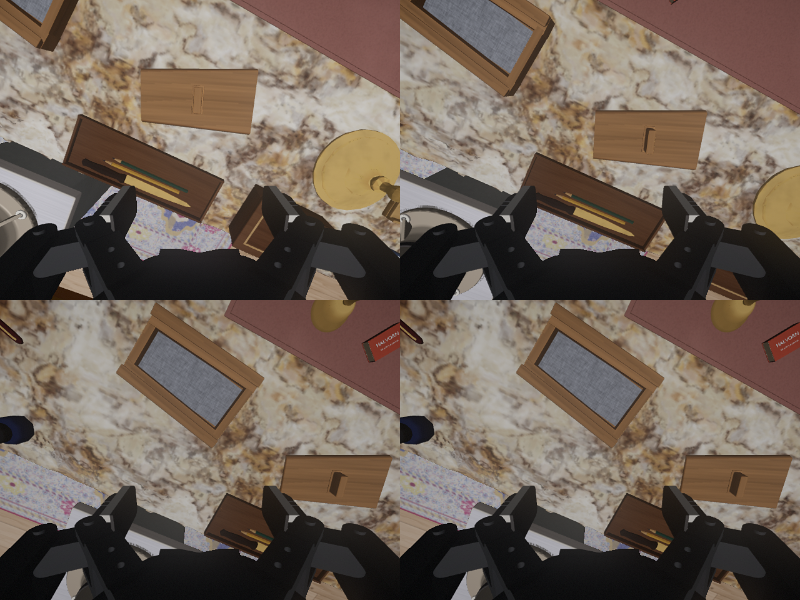

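The mosaic shows, in full-resolution pixels:
- **w1:** the lid, with corners near (283,138), (514,139), (498,268) and (282,241).
- **w3:** the box, with its cavity near (308,58), (490,170), (444,254) and (272,152). The wide end is at lower right, facing the lid.

Now the exact contours.

```bash
cat >> h.py <<'E'
def quad(mask):
    cs,_=cv2.findContours(mask,cv2.RETR_EXTERNAL,cv2.CHAIN_APPROX_NONE);c=max(cs,key=cv2.contourArea)
    hl=cv2.convexHull(c);L=cv2.arcLength(hl,True)
    for e in np.linspace(.01,.2,60):
        q=cv2.approxPolyDP(hl,e*L,True)[:,0,:].astype(float)
        if len(q)<=4:break
    pts=c[:,0,:].astype(float);ls=[]
    for i in range(len(q)):
        a,b=q[i],q[(i+1)%len(q)];u=(b-a)/np.linalg.norm(b-a);n=np.array([-u[1],u[0]]);s=(pts-a)@u/np.linalg.norm(b-a)
        m=(abs((pts-a)@n)<4)&(s>.12)&(s<.88);vx,vy,x,y=cv2.fitLine(pts[m].astype(np.float32),cv2.DIST_HUBER,0,.01,.01).ravel()
        ls.append(np.cross([x,y,1],[x+vx,y+vy,1]))
    out=[]
    for i in range(len(q)):
        p=np.cross(ls[i-1],ls[i]);out.append(p[:2]/p[2])
    return np.array(out),c
E
python3 - <<'E'
import pickle
from h import *
W={n:pickle.load(open(n+".pkl","rb")) for n in("w1","w2","w3")}
def wood(im,roi,lo=(5,70,50),hi=(20,200,230)):
    h=cv2.cvtColor(im,cv2.COLOR_RGB2HSV);m=cv2.inRange(h,lo,hi);z=np.zeros_like(m);x0,y0,x1,y1=roi;z[y0:y1,x0:x1]=m[y0:y1,x0:x1]
    z=cv2.morphologyEx(z,cv2.MORPH_OPEN,np.ones((5,5)));return cv2.morphologyEx(z,cv2.MORPH_CLOSE,np.ones((7,7)))
vis=[]
for n,roi in(("w1",(270,120,530,285)),("w2",(370,205,630,350)),("w3",(540,295,640*1,420))):
    im=W[n]["img"];q,c=quad(wood(im,roi));print(n,"lid",q.round(1).tolist(),len(q))
    print(np.array([plane(W[n],p,0.0) for p in q]).round(4)[:,:2].tolist())
    v=im[:,:,::-1].copy();cv2.drawContours(v,[c],-1,(0,255,0),1)
    if n!="w3":vis.append(cv2.resize(v[roi[1]:roi[3],roi[0]:roi[2]],(400,250)))
im=W["w3"]["img"];h=cv2.cvtColor(im,cv2.COLOR_RGB2HSV);print(h[60:250:20,340].tolist(),im[160,350])
m=cv2.inRange(h,(95,20,60),(130,150,200));z=np.zeros_like(m);z[30:270,250:510]=m[30:270,250:510]
z=cv2.morphologyEx(z,cv2.MORPH_OPEN,np.ones((5,5)));z=cv2.morphologyEx(z,cv2.MORPH_CLOSE,np.ones((9,9)))
q,c=quad(z);print("liner",q.round(1).tolist());v=im[:,:,::-1].copy();cv2.drawContours(v,[c],-1,(0,255,0),1)
b=cv2.resize(v[0:310,225:435+0],(400,590)) if 0 else None
top=np.hstack(vis);bx=cv2.resize(v[0:310,170:540],(None) or (800,0+670))[:, :] if 0 else cv2.resize(v[5:305,200:560],(800,667))
cv2.imwrite("pics/m2.png",cv2.resize(bx,(720,600)));cv2.imwrite("pics/m2l.png",top)
E
```

```text
w1 lid [[411.4, 120.0], [399.1, 214.4], [270.0, 198.7], [270.0, 120.0]] 4
[[0.531, -0.3804], [0.4312, -0.422], [0.3799, -0.2738], [0.4611, -0.2379]]
w2 lid [[485.7, 205.0], [472.7, 271.1], [370.0, 259.3], [370.0, 205.0]] 4
[[0.5101, -0.3916], [0.4317, -0.4243], [0.3885, -0.2993], [0.4492, -0.2665]]
w3 lid [[613.3, 295.0], [601.0, 333.0], [540.0, 326.1], [540.0, 295.0]] 4
[[0.4839, -0.4072], [0.4324, -0.4288], [0.405, -0.3488], [0.4423, -0.3215]]
[[21, 46, 161], [14, 125, 118], [14, 126, 134], [113, 19, 124], [116, 19, 105], [113, 19, 122], [110, 20, 113], [14, 130, 122], [14, 129, 119], [15, 68, 138]] [111 112 121]Traceback (most recent call last):
  File "<stdin>", line 16, in <module>
  File "h.py", line 16, in quad
    cs,_=cv2.findContours(mask,cv2.RETR_EXTERNAL,cv2.CHAIN_APPROX_NONE);c=max(cs,key=cv2.contourArea)
                                                                          ~~~^^^^^^^^^^^^^^^^^^^^^^^^
ValueError: max() iterable argument is empty
```

```bash
cat > seg.py <<'E'
import pickle
from h import *
W={n:pickle.load(open(n+".pkl","rb")) for n in("w1","w2","w3")}
def wood(im,roi,lo=(8,95,50),hi=(20,200,230)):
    h=cv2.cvtColor(im,cv2.COLOR_RGB2HSV);m=cv2.inRange(h,lo,hi);z=np.zeros_like(m);x0,y0,x1,y1=roi;z[y0:y1,x0:x1]=m[y0:y1,x0:x1]
    z=cv2.morphologyEx(z,cv2.MORPH_OPEN,np.ones((5,5)));return cv2.morphologyEx(z,cv2.MORPH_CLOSE,np.ones((7,7)))
def liner(im,roi): return wood(im,roi,(100,10,60),(130,60,170))
E
python3 - <<'E'
from seg import *
vis=[]
for n,f,roi in(("w1",wood,(212,95,425,228)),("w2",wood,(297,163,505,285)),("w3",wood,(180,0,435,242)),("w3",liner,(200,30,410,220))):
    im=W[n]["img"];q,c=quad(f(im,roi));print(n,f.__name__,q.round(1).tolist())
    for z in (0,.009,.044): print(z,np.array([plane(W[n],p,z) for p in q]).round(4)[:,:2].tolist())
    if n!="w3":
        v=im[:,:,::-1].copy();cv2.drawContours(v,[c],-1,(0,255,0),1);vis.append(cv2.resize(v[roi[1]:roi[3],roi[0]:roi[2]],(400,250)))
    else:
        if f is wood: v=im[:,:,::-1].copy();R0=roi
        cv2.drawContours(v,[c],-1,(0,255,0) if f is wood else (0,0,255),1)
b=cv2.resize(v[R0[1]:R0[3],R0[0]:R0[2]],(632,600),interpolation=cv2.INTER_CUBIC)
cv2.imwrite("pics/m3.png",b);cv2.imwrite("pics/m3l.png",np.hstack(vis))
E
```

```text
w1 wood [[412.7, 110.0], [398.8, 213.9], [225.0, 193.1], [225.0, 110.0]]
0 [[0.5408, -0.3764], [0.4316, -0.4213], [0.3624, -0.223], [0.4487, -0.1886]]
0.009 [[0.539, -0.3747], [0.4323, -0.4185], [0.3647, -0.2246], [0.449, -0.191]]
0.044 [[0.5323, -0.3678], [0.4349, -0.4078], [0.3733, -0.2311], [0.4502, -0.2004]]
w2 wood [[490.9, 177.0], [472.5, 270.7], [308.4, 252.2], [312.9, 177.0]]
0 [[0.5407, -0.3785], [0.432, -0.4238], [0.3631, -0.2255], [0.4491, -0.1904]]
0.009 [[0.5395, -0.374], [0.4332, -0.4184], [0.3658, -0.2245], [0.45, -0.1902]]
0.044 [[0.5348, -0.3568], [0.4379, -0.3972], [0.3765, -0.2205], [0.4532, -0.1892]]
w3 wood [[252.2, 6.0], [418.4, 121.4], [382.5, 232.0], [187.3, 121.8]]
0 [[0.5793, 0.141], [0.5572, -0.0707], [0.427, -0.0966], [0.4432, 0.1627]]
0.009 [[0.5773, 0.1383], [0.5556, -0.0687], [0.4283, -0.094], [0.4442, 0.1596]]
0.044 [[0.5693, 0.1278], [0.5495, -0.0608], [0.4335, -0.0839], [0.448, 0.1472]]
w3 liner [[253.5, 50.2], [387.1, 141.9], [342.9, 202.1], [221.1, 105.1]]
0 [[0.5423, 0.1239], [0.5224, -0.0498], [0.4386, -0.0359], [0.4762, 0.135]]
0.009 [[0.541, 0.1216], [0.5216, -0.0482], [0.4397, -0.0347], [0.4765, 0.1325]]
0.044 [[0.5363, 0.1127], [0.5185, -0.0422], [0.4439, -0.0298], [0.4774, 0.1225]]
```

View pics/m3.png

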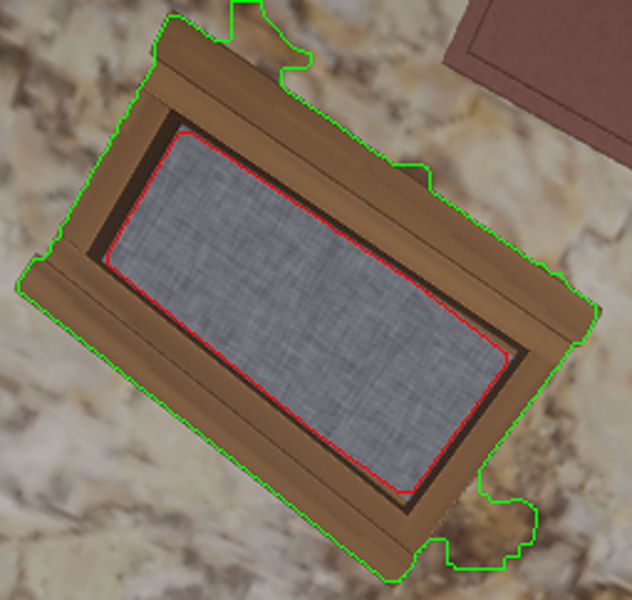

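View pics/m3l.png

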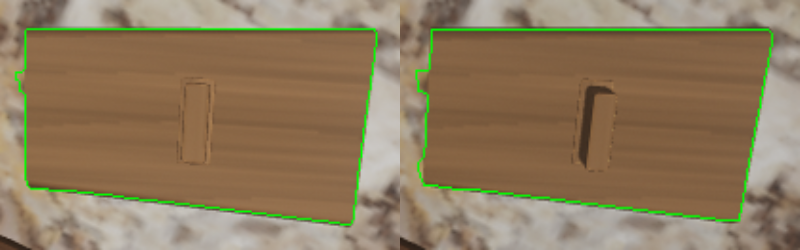

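The contours fit. The lid lies on the desk (length 0.2046 m at z=0/9 mm in both views). Box in w3: strip outer corners about (249,6), (422,125), (339,235), (187,116); ledge rim corners (249,44), (393,142), (344,207), (216,104). Next are a second box view and the pen views.

jog_arm --pt "0.0 0.045 0 0 0 0 1" --pt "0.0 0.045 0 0 0 0 1" --pt "0.0 0.045 0 0 0 0 1" --pt "0 0 0 0 0 0 1" --pt "0 0 0 0 0 0 1"

```text
t: 2.9
eef_pos: [0.4245, 0.124, 0.283]
tool_rot: [0.0, 0.975, 0.224, -0.0]
contact_force: [0.0, -0.2, 0.9]
gripper_width: 1.0
grasp_force: 0.0
```

```bash
python3 snap.py w4
```

```text
2.95 [0.42450561 0.12304184 0.28294758] [ 3.39924824e-04  9.74717395e-01  2.23440559e-01 -4.49350120e-04] [0.48723041 0.15527503 0.40424322] [ 0.11939022  0.83922519 -0.52529126 -0.07427077]
```

jog_arm --pt "0.0 0.03 0 0 0 0.14 1" --pt "0.0 0.03 0 0 0 0.14 1" --pt "0.0 0.03 0 0 0 0.14 1" --pt "0.0 0.03 0 0 0 0.14 1" --pt "0.0 0.03 0 0 0 0.14 1" --pt "0 0 0 0 0 0.11 1" --pt "0 0 0 0 0 0 1" --pt "0 0 0 0 0 0 1"

```text
t: 3.75
eef_pos: [0.425, 0.2729, 0.2829]
tool_rot: [0.0, 0.809, 0.588, -0.001]
contact_force: [0.3, -0.3, -0.8]
gripper_width: 1.001
grasp_force: 0.0
```

```bash
python3 snap.py w5
```

```text
3.8 [0.42488033 0.27309992 0.28301171] [ 4.79434814e-04  8.08781717e-01  5.88108627e-01 -3.84525170e-04] [0.44612518 0.34042859 0.4039981 ] [ 0.13939655  0.97780265 -0.1548728  -0.02202267]
```

jog_arm --pt "0.01 0.04 -0.02 0 0 0 1" --pt "0.01 0.04 -0.02 0 0 0 1" --pt "0 0.03 -0.02 0 0 0 1" --pt "0 0 0 0 0 0 1" --pt "0 0 0 0 0 0 1"

```text
t: 4.3
eef_pos: [0.4441, 0.3844, 0.2226]
tool_rot: [0.0, 0.807, 0.59, -0.001]
contact_force: [0.2, 0.4, 0.7]
gripper_width: 1.003
grasp_force: 0.0
```

```bash
python3 snap.py w6
python3 - <<'E'
import cv2,numpy as np
a=[cv2.imread(f'pics/{n}.png') for n in('w4','w5','w6')]
cv2.imwrite('pics/m4.png',np.vstack([cv2.resize(a[0],(400,300)),np.zeros((0,400,3),np.uint8)]) if 0 else np.vstack([np.hstack([cv2.resize(a[0],(400,300)),cv2.resize(a[1],(400,300))]),np.hstack([cv2.resize(a[2],(400,300)),cv2.resize(a[0][60:300,120:440],(400,300))])]))
E
```

```text
4.35 [0.44462424 0.38392769 0.22330102] [ 5.85306179e-04  8.07683085e-01  5.89616505e-01 -2.60966171e-04] [0.46495357 0.45209409 0.34369215] [ 0.1395709   0.97818157 -0.15230682 -0.02198665]
```

View pics/m4.png

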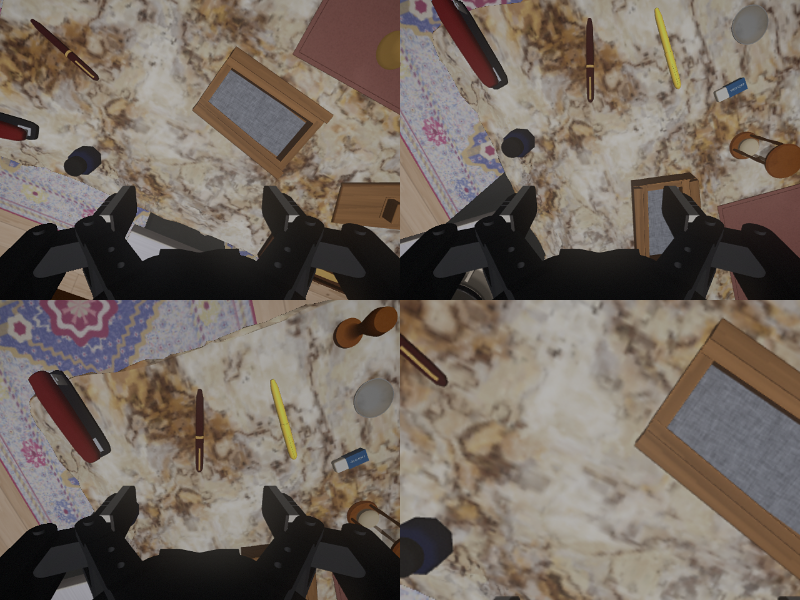

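The mosaic shows the pen in w5 from about px (302,29) to (302,162), and in w6 from about (318,144) to (318,274). The yellow look-alike is clearly separate on the right. The box is fully visible in w4, with outer corners about (376,75), (533,187), (445,285), (309,171).

```bash
cat >> seg.py <<'E'
W.update({n:pickle.load(open(n+".pkl","rb")) for n in("w4","w5","w6")})
def fitq(pts,q,tol=4,lo=.1,hi=.9):
    ls=[]
    for i in range(4):
        a,b=np.array(q[i],float),np.array(q[(i+1)%4],float);L=np.linalg.norm(b-a);u=(b-a)/L;n=np.array([-u[1],u[0]]);s=(pts-a)@u/L
        m=(abs((pts-a)@n)<tol)&(s>lo)&(s<hi);vx,vy,x,y=cv2.fitLine(pts[m].astype(np.float32),cv2.DIST_HUBER,0,.01,.01).ravel();ls.append(np.cross([x,y,1],[x+vx,y+vy,1]))
    o=[np.cross(ls[i-1],ls[i]) for i in range(4)];return np.array([p[:2]/p[2] for p in o])
def allpts(m): return np.vstack([c[:,0,:] for c in cv2.findContours(m,cv2.RETR_LIST,cv2.CHAIN_APPROX_NONE)[0]]).astype(float)
E
python3 - <<'E'
from seg import *
# rim corners, order: narrow-left.. w3
rim={"w3":[(249.4,44.4),(392.7,141.6),(344.2,206.9),(215.5,104.1)],"w4":None}
out={"w3":[(249.4,5.6),(422.1,125),(339.4,234.8),(186.5,116.2)],"w4":[(376,75),(533,187),(445,285),(309,171)]}
# initial w4 rim from w3 rim on z=.034
rim["w4"]=[proj(W["w4"],plane(W["w3"],p,.034)) for p in rim["w3"]]
Rm={};Ou={}
for n in("w3","w4"):
    im=W[n]["img"];h=cv2.cvtColor(im,cv2.COLOR_RGB2HSV);m=cv2.inRange(h,(8,85,75),(22,210,230))
    m=cv2.morphologyEx(m,cv2.MORPH_CLOSE,np.ones((3,3)));P=allpts(m)
    # push rim points by polarity: contour pts of wood lie half px outside rim
    Rm[n]=fitq(P,rim[n],4);Ou[n]=fitq(P,out[n],5);print(n,Rm[n].round(1).tolist(),Ou[n].round(1).tolist())
for D,nm in((Rm,"rim"),(Ou,"outer")):
    X=[]
    for i in range(4):
        x,e=tri([("w3",0) and (W["w3"],D["w3"][i]),(W["w4"],D["w4"][i])]);X.append(x);print(nm,x.round(4),e)
    X=np.array(X);print("sides",[round(np.linalg.norm(X[i]-X[i-1]),4) for i in range(4)])
    z=.034 if nm=="rim" else .044
    for n in("w3","w4"):
        Y=np.array([plane(W[n],p,z) for p in D[n]]);N=(Y[0]+Y[3])/2;Wd=(Y[1]+Y[2])/2
        s=[(Y[0]-Y[1]),(Y[3]-Y[2])];a=[np.degrees(np.arctan2(v[1],v[0])) for v in s]
        print(n,nm,"N",N.round(4)[:2],"W",Wd.round(4)[:2],"mid",((N+Wd)/2).round(4)[:2],"yaw",np.degrees(np.arctan2(*(N-Wd)[1::-1])).round(2),np.round(a,2),"w",np.linalg.norm(Y[0]-Y[3]).round(4),np.linalg.norm(Y[1]-Y[2]).round(4),"L",np.linalg.norm(N-Wd).round(4))
# pen
E_={}
for n,r in(("w5",(280,15,325,175)),("w6",(298,135,340,285))):
    im=W[n]["img"];h=cv2.cvtColor(im,cv2.COLOR_RGB2HSV);m=cv2.inRange(h,(0,0,0),(180,255,75));z=np.zeros_like(m);z[r[1]:r[3],r[0]:r[2]]=m[r[1]:r[3],r[0]:r[2]]
    z=cv2.morphologyEx(z,cv2.MORPH_CLOSE,np.ones((15,3)));cs=cv2.findContours(z,cv2.RETR_EXTERNAL,cv2.CHAIN_APPROX_NONE)[0];c=max(cs,key=cv2.contourArea)
    vx,vy,x,y=cv2.fitLine(c,cv2.DIST_HUBER,0,.01,.01).ravel();s=(c[:,0,:]-[x,y])@[vx,vy];e=[np.array([x,y])+k*np.array([vx,vy]) for k in(s.min(),s.max())]
    if e[0][1]>e[1][1]:e=e[::-1]
    E_[n]=e;print(n,"pen",np.round(e,1).tolist(),cv2.minAreaRect(c)[1],[plane(W[n],p,.008).round(4)[:2].tolist() for p in e])
for i in range(2): print(*tri([(W[n],E_[n][i]) for n in E_]))
print("rib",*tri([(W["w1"],(316.9,161.5)),(W["w2"],(402.6,226.9))]))
E
```

```text
w3 [[248.5, 42.3], [393.4, 141.3], [344.8, 206.9], [213.5, 102.8]] [[251.3, 5.1], [421.9, 123.9], [339.7, 237.3], [189.6, 118.9]]
w4 [[370.9, 106.8], [500.5, 198.5], [449.1, 258.0], [331.8, 162.3]] [[375.5, 72.4], [530.1, 181.4], [447.5, 289.8], [308.6, 176.5]]
rim [0.5422 0.1225 0.0329] [[0.1, -0.3], [-0.1, 0.2]]
rim [ 0.5223 -0.0495  0.0341] [[-0.3, 0.5], [0.3, -0.4]]
rim [ 0.4388 -0.0355  0.0343] [[-0.1, 0.1], [0.1, -0.1]]
rim [0.4756 0.1337 0.0322] [[-0.0, 0.0], [0.0, -0.0]]
sides [np.float64(0.0675), np.float64(0.1732), np.float64(0.0847), np.float64(0.1731)]
w3 rim N [0.5087 0.1277] W [ 0.4809 -0.0426] mid [0.4948 0.0426] yaw 80.71 [83.72 77.7 ] w 0.067 0.0851 L 0.1725
w4 rim N [0.509  0.1282] W [ 0.4802 -0.0426] mid [0.4946 0.0428] yaw 80.44 [83.22 77.67] w 0.0676 0.0843 L 0.1732
outer [0.5732 0.1334 0.0293] [[0.1, -0.3], [-0.1, 0.2]]
outer [ 0.5509 -0.0674  0.0345] [[0.1, -0.3], [-0.2, 0.2]]
outer [ 0.4097 -0.042   0.057 ] [[-0.3, 0.6], [0.3, -0.6]]
outer [0.451  0.1496 0.0343] [[0.1, -0.4], [-0.2, 0.3]]
sides [np.float64(0.1233), np.float64(0.2021), np.float64(0.1452), np.float64(0.1973)]
w3 outer N [0.5106 0.1376] W [ 0.4783 -0.0548] mid [0.4944 0.0414] yaw 80.47 [83.95 77.  ] w 0.1193 0.1429 L 0.195
w4 outer N [0.5112 0.142 ] W [ 0.4778 -0.0556] mid [0.4945 0.0432] yaw 80.41 [84.03 76.92] w 0.1187 0.144 L 0.2004
w5 pen [[301.0, 29.0], [303.1, 163.0]] (134.03201293945312, 14.734574317932129) [[0.4635, 0.4524], [0.4224, 0.3246]]
w6 pen [[318.0, 142.0], [317.0, 274.0]] (132.0, 17.0) [[0.4644, 0.4527], [0.4225, 0.3252]]
[0.46395998 0.4527242  0.00667563] [[0.4, -0.1], [-0.4, 0.1]]
[0.42225937 0.32449183 0.00600336] [[-0.0, 0.0], [0.0, -0.0]]
rib [ 0.44561317 -0.30461378  0.03132169] [[0.4, -0.5], [-0.4, 0.4]]
```

Box measured: centre (0.4947, 0.0427), yaw 80.5°. The rim is 67/85 × 173 mm at z 33–34 mm, which matches the text, so its underside is at z=0. Pen measured: centre (0.443, 0.389), z≈7 mm, 134 mm long, yaw 72°, also matching. Descending on the pen.

jog_arm --pt "-0.0015 0.0045 -0.04 0 0 0 1" --pt "0 0 -0.04 0 0 0 1" --pt "0 0 -0.04 0 0 0 1" --pt "0 0 -0.03 0 0 0 1" --pt "0 0 -0.02 0 0 0 1" --pt "0 0 -0.012 0 0 0 1" --pt "0 0 -0.01 0 0 0 1" --pt "0 0 0 0 0 0 1" --pt "0 0 0 0 0 0 1" --newtons 30

```text
t: 5.25
eef_pos: [0.4431, 0.39, 0.0323]
tool_rot: [0.0, 0.807, 0.59, 0.001]
contact_force: [0.9, -0.2, -0.1]
gripper_width: 1.0
grasp_force: 0.0
```

jog_arm --pt "0 0 -0.006 0 0 0 1" --pt "0 0 0 0 0 0 0.4" --pt "0 0 0 0 0 0 0" --pt "0 0 0 0 0 0 0" --pt "0 0 0 0 0 0 0" --pt "0 0 0 0 0 0 0" --pt "0 0 0 0 0 0 0" --pt "0 0 0 0 0 0 0" --pt "0 0 0 0 0 0 0" --pt "0 0 0 0 0 0 0" --newtons 30

```text
t: 6.25
eef_pos: [0.4425, 0.39, 0.0255]
tool_rot: [-0.0, 0.807, 0.591, 0.0]
contact_force: [-0.3, -0.1, 3.5]
gripper_width: 0.143
grasp_force: 30.6
```

jog_arm --pt "0 0 0.03 0 0 0 0" --pt "0 0 0.035 0 0 0 0" --pt "0 -0.02 0.035 0 0 0 0" --pt "0.006 -0.04 0 0 0 0.02 0" --pt "0.006 -0.04 0 0 0 0.02 0" --pt "0.006 -0.04 0 0 0 0.02 0" --pt "0.006 -0.04 0 0 0 0.02 0" --pt "0.006 -0.04 0 0 0 0.02 0" --pt "0.006 -0.04 0 0 0 0.02 0" --pt "0.006 -0.04 0 0 0 0.02 0"

```text
t: 7.25
eef_pos: [0.4842, 0.088, 0.1252]
tool_rot: [-0.0, 0.763, 0.646, -0.0]
contact_force: [1.1, 0.1, -0.5]
gripper_width: 0.142
grasp_force: 30.2
```

jog_arm --pt "0.01 -0.047 0 0 0 0.01 0" --pt "0 0 0 0 0 0 0" --pt "0 0 0 0 0 0 0" --pt "0 0 0 0 0 0 0"

```text
t: 7.65
eef_pos: [0.4941, 0.044, 0.1253]
tool_rot: [-0.0, 0.76, 0.65, 0.0]
contact_force: [-0.9, 0.7, -0.6]
gripper_width: 0.144
grasp_force: 30.2
```

```bash
python3 snap.py w7
python3 - <<'E'
import cv2
from station import bot
c=bot.read_camera("top");cv2.imwrite("pics/t7.png",cv2.resize(c["img"][225:325,265:395,::-1],(520,400)))
E
```

```text
7.7 [0.49412512 0.0444486  0.12534308] [-3.07899664e-04  7.59616269e-01  6.50371405e-01  2.54330291e-04] [0.50440685 0.11388613 0.2465808 ] [ 0.13960809  0.98713981 -0.07708548 -0.01106415]
```

jog_arm --pt "0.0 -0.001 -0.03 0 0 0 0" --pt "0 0 -0.03 0 0 0 0" --pt "0 0 -0.015 0 0 0 0" --pt "0 0 -0.008 0 0 0 0" --pt "0 0 -0.004 0 0 0 0" --pt "0 0 -0.002 0 0 0 0" --pt "0 0 0 0 0 0 0"

```text
t: 8.45
eef_pos: [0.495, 0.042, 0.0369]
tool_rot: [0.0, 0.76, 0.65, 0.0]
contact_force: [-0.9, -0.5, 0.3]
gripper_width: 0.14
grasp_force: 30.2
```

jog_arm --pt "0 0 -0.0015 0 0 0 0" --pt "0 0 0 0 0 0 0.28" --pt "0 0 0 0 0 0 0.28" --pt "0 0 0 0 0 0 0.28" --pt "0 0 0.01 0 0 0 0.28" --pt "0 0 0.03 0 0 0 0.28" --pt "0 0 0.04 0 0 0 0.28" --pt "0 0 0.045 0 0 0 0.6" --pt "0 0 0.04 0 0 0 1" --pt "0 0 0 0 0 0 1"

```text
t: 9.45
eef_pos: [0.4975, 0.043, 0.2058]
tool_rot: [0.003, 0.76, 0.65, 0.004]
contact_force: [1.1, 0.1, -0.4]
gripper_width: 0.777
grasp_force: 0.0
```

jog_arm --pt "-0.007 -0.04 0.03 0 0 -0.14 1" --pt "-0.007 -0.04 0.03 0 0 -0.14 1" --pt "-0.007 -0.04 0.02 0 0 -0.14 1" --pt "-0.007 -0.04 0 0 0 -0.14 1" --pt "-0.007 -0.04 0 0 0 -0.14 1" --pt "-0.007 -0.04 0 0 0 -0.14 1" --pt "-0.007 -0.04 0 0 0 -0.14 1" --pt "0 -0.04 0 0 0 -0.03 1" --pt "0 0 0 0 0 0 1" --pt "0 0 0 0 0 0 1"

```text
t: 10.45
eef_pos: [0.4451, -0.2777, 0.2791]
tool_rot: [-0.0, 0.98, 0.2, -0.0]
contact_force: [0.8, 0.6, 0.3]
gripper_width: 1.004
grasp_force: 0.0
```

```bash
python3 snap.py w8
python3 - <<'E'
import cv2,numpy as np
from station import bot
c=bot.read_camera("top");a=cv2.resize(c["img"][225:325,265:395,::-1],(520,400))
b=cv2.imread("pics/w8.png");cv2.imwrite("pics/m8.png",np.hstack([cv2.resize(a,(390,300)),cv2.resize(b,(400,300))]))
E
```

```text
10.5 [ 0.4455134  -0.27644834  0.27915678] [-5.15630937e-04  9.79593101e-01  2.00990272e-01 -9.35389861e-06] [ 0.50925147 -0.24975769  0.40030616] [ 0.11690147  0.82588115 -0.54611814 -0.07751999]
```

View pics/m8.png

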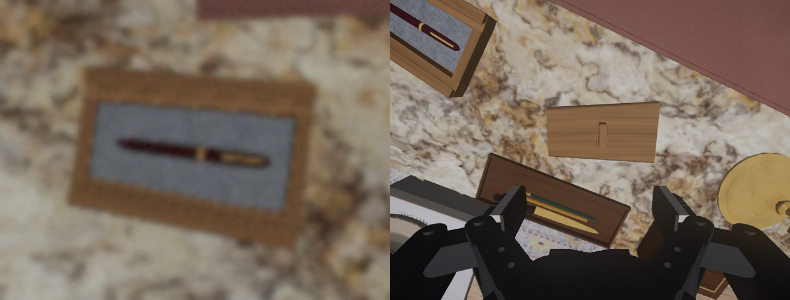

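The pen lies flat and centred in the box. The lid is still in place, with its rib around px (602,135) in the mosaic. Descending on the rib at (0.4457, -0.3035), yaw 112.7°.

jog_arm --pt "0 -0.014 -0.04 0 0 -0.008 1" --pt "0 -0.013 -0.045 0 0 0 1" --pt "0 0 -0.045 0 0 0 1" --pt "0 0 -0.04 0 0 0 1" --pt "0 0 -0.03 0 0 0 1" --pt "0 0 -0.02 0 0 0 1" --pt "0 0 -0.015 0 0 0 1" --pt "0 0 0 0 0 0 1" --pt "0 0 0 0 0 0 1" --newtons 60

```text
t: 11.45
eef_pos: [0.4463, -0.304, 0.0449]
tool_rot: [0.0, 0.98, 0.197, 0.0]
contact_force: [1.1, -0.7, 0.9]
gripper_width: 1.001
grasp_force: 0.0
```

jog_arm --pt "0 0 -0.006 0 0 0 1" --pt "0 0 -0.004 0 0 0 0.5" --pt "0 0 0 0 0 0 0" --pt "0 0 0 0 0 0 0" --pt "0 0 0 0 0 0 0" --pt "0 0 0 0 0 0 0" --pt "0 0 0 0 0 0 0" --pt "0 0 0 0 0 0 0" --pt "0 0 0 0 0 0 0" --pt "0 0 0 0 0 0 0" --newtons 60

```text
t: 12.45
eef_pos: [0.4458, -0.3046, 0.0346]
tool_rot: [0.0, 0.98, 0.197, 0.0]
contact_force: [-0.5, 0.1, 5.8]
gripper_width: 0.146
grasp_force: 59.7
```

Run:
```python
from station import bot
o=bot.get_obs();print(o)
```

```text
{'t': 12.45, 'q': array([ 0.73523934,  0.58786406, -0.31829844,  2.01160868,  0.31819057,
        0.58852394, -0.97476261]), 'joint_vel': array([ 0.00120251,  0.00030962,  0.00165593,  0.00022552, -0.00060734,
       -0.00192646, -0.00302563]), 'joint_torque': array([-1.24177434e-01, -5.11271667e+01, -3.27828392e+00, -1.57908922e+01,
        4.18537133e-02, -2.69239442e-01,  9.39474528e-03]), 'eef_pos': array([ 0.44581764, -0.30458187,  0.03459065]), 'tool_rot': array([2.50768863e-04, 9.80491966e-01, 1.96558876e-01, 2.24946929e-04]), 'contact_force': array([-0.48548989,  0.07411211,  5.78198068]), 'torque': array([ 0.0489257 ,  0.14385199, -0.01104863]), 'grasp_force': 59.73750293254852, 'gripper_width': 0.14618272986865416}
```

jog_arm --pt "0 0 0.015 0 0 0 0" --pt "0 0 0.03 0 0 0 0" --pt "0 0 0.03 0 0 -0.05 0" --pt "0 0.02 0.025 0 0 -0.08 0" --pt "0.004 0.03 0 0 0 -0.09 0" --pt "0.004 0.03 0 0 0 -0.09 0" --pt "0.004 0.03 0 0 0 -0.09 0" --pt "0.004 0.03 0 0 0 -0.09 0" --pt "0.004 0.03 0 0 0 -0.072 0" --pt "0.002 0.014 0 0 0 0 0"

```text
t: 13.45
eef_pos: [0.4676, -0.1172, 0.1349]
tool_rot: [-0.0, 0.997, -0.082, 0.0]
contact_force: [0.1, 0.4, -2.5]
gripper_width: 0.152
grasp_force: 58.9
```

jog_arm --pt "0 0 0 0 0 0 0" --pt "0 0 0 0 0 0 0" --pt "0 0 0 0 0 0 0"

```text
t: 13.75
eef_pos: [0.4672, -0.1217, 0.1343]
tool_rot: [0.0, 0.996, -0.084, -0.0]
contact_force: [0.3, 0.0, -1.8]
gripper_width: 0.148
grasp_force: 58.9
```

```bash
python3 snap.py w9
python3 - <<'E'
from station import bot
import cv2,numpy as np,pickle
s=bot.read_camera("scene");t=bot.read_camera("top");pickle.dump((s,t),open("st9.pkl","wb"))
b=cv2.imread("pics/w9.png");a=cv2.resize(s["img"][130:320,260:500,::-1],(400,316))
cv2.imwrite("pics/m9.png",np.hstack([cv2.resize(b,(400,300)),a[:300]]))
print(bot.get_obs()["contact_force"],bot.get_obs()["torque"])
E
```

```text
13.8 [ 0.46720807 -0.12178773  0.1342794 ] [ 2.23610201e-04  9.96462671e-01 -8.40362055e-02 -1.03895428e-04] [ 0.53596361 -0.13300346  0.25556698] [-0.09093541 -0.63878983  0.75651385  0.1066072 ]
[ 0.11570054  0.6015175  -1.70213288] [ 0.00830433 -0.01279885  0.01232259]
```

View pics/m9.png

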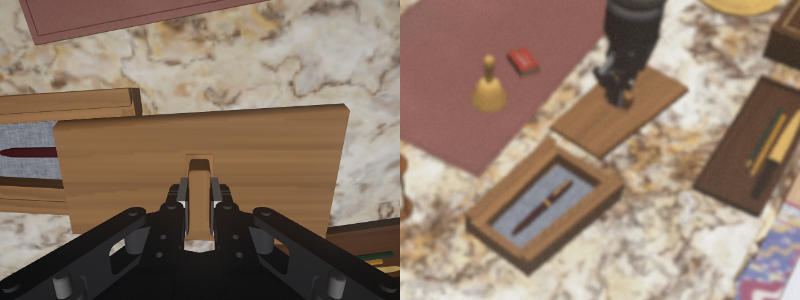

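The left picture shows the lid held level by its rib, nose (px (55,120)–(75,210)) towards the box mouth. The right one shows the pen inside the box and the bystanders undisturbed. Next I measure the in-hand yaw and lateral offset from the far edge.

```bash
cat > edge.py <<'E'
import sys,pickle
from seg import *
n=sys.argv[1];c=pickle.load(open(n+".pkl","rb"));g=cv2.cvtColor(c["img"],cv2.COLOR_RGB2HSV)
m=cv2.morphologyEx(cv2.inRange(g,(8,70,40),(22,210,230)),cv2.MORPH_OPEN,np.ones((3,3)));P=allpts(m)
zt=float(c["eef"][2])-.0346
def line(a,b,z,tol=6):
    a,b=map(lambda v:np.array(v,float),(a,b));L=np.linalg.norm(b-a);u=(b-a)/L;nn=np.array([-u[1],u[0]]);s=(P-a)@u/L;k=(abs((P-a)@nn)<tol)&(s>.08)&(s<.92)
    vx,vy,x,y=cv2.fitLine(P[k].astype(np.float32),cv2.DIST_HUBER,0,.01,.01).ravel();r=(P[k]-[x,y])@[-vy,vx];print(k.sum(),"rms",r.std().round(2))
    A,B=plane(c,(x-60*vx,y-60*vy),z),plane(c,(x+60*vx,y+60*vy),z);return A[:2],B[:2]
t=c["eef"][:2]
A,B=line(eval(sys.argv[2]),eval(sys.argv[3]),zt)
d=A-B if (A-B)[1]>0 else B-A
y=np.degrees(np.arctan2(d[1],d[0]));d/=np.linalg.norm(d)
print("right side yaw",y,"lid yaw",y-3.33,"dist TCP",(t-A)@np.array([-d[1],d[0]]),"expect",.054*np.cos(np.radians(3.33)))
q=c["tr"];print("tool-based lid yaw",90+2*np.degrees(np.arctan2(q[2],q[1])))
E
python3 edge.py w9 "(88,193)" "(555,167)"; sed -i 's/zt)$/zt+.0045)/' edge.py; python3 edge.py w9 "(88,193)" "(555,167)"
```

```text
292 rms 0.84
right side yaw 83.68806675679565 lid yaw 80.35806675679565 dist TCP 0.053896613920478315 expect 0.05390882312278511
tool-based lid yaw 80.35878927125455
292 rms 0.84
right side yaw 83.6880667567956 lid yaw 80.35806675679561 dist TCP 0.05434910947156224 expect 0.05390882312278511
tool-based lid yaw 80.35878927125455
```

In-hand yaw is 80.36° and the grip is on the lid axis. The lid is 167 mm short of home with no lateral error. Lowering between the strips.

jog_arm --pt "0 0 -0.025 0 0 0 0" --pt "0 0 -0.02 0 0 0 0" --pt "0 0 -0.01 0 0 0 0" --pt "0 0 -0.006 0 0 0 0" --pt "0 0 -0.003 0 0 0 0" --pt "0 0 0 0 0 0 0" --pt "0 0 0 0 0 0 0"

```text
t: 14.6
eef_pos: [0.468, -0.1205, 0.0708]
tool_rot: [0.0, 0.997, -0.083, 0.001]
contact_force: [-0.5, 0.2, -1.9]
gripper_width: 0.147
grasp_force: 59.0
```

jog_arm --pt "0 0 -0.001 0 0 0 0" --pt "0 0 -0.0005 0 0 0 0" --pt "0 0 -0.0005 0 0 0 0" --pt "0 0 0 0 0 0 0" --pt "0 0 0 0 0 0 0"

```text
t: 15.1
eef_pos: [0.4677, -0.1205, 0.0684]
tool_rot: [0.0, 0.997, -0.083, 0.0]
contact_force: [-0.5, -0.2, 0.5]
gripper_width: 0.144
grasp_force: 59.3
```

jog_arm --pt "0.0016 0.0099 0 0 0 0 0" --pt "0.0016 0.0099 0 0 0 0 0" --pt "0.0017 0.0099 0 0 0 0 0" --pt "0.0016 0.0098 0 0 0 0 0" --pt "0.0017 0.0098 0 0 0 0 0" --pt "0.0016 0.0099 0 0 0 0 0" --pt "0.0017 0.0099 0 0 0 0 0" --pt "0 0 0 0 0 0 0"

```text
t: 15.9
eef_pos: [0.4798, -0.0486, 0.0685]
tool_rot: [-0.001, 0.997, -0.082, 0.001]
contact_force: [0.1, 3.6, 6.3]
gripper_width: 0.152
grasp_force: 60.0
```

jog_arm --pt "0 0 0.0003 0 0 0 0" --pt "0 0 0 0 0 0 0"

```text
t: 16.1
eef_pos: [0.4792, -0.0503, 0.0685]
tool_rot: [-0.0, 0.997, -0.083, 0.0]
contact_force: [0.9, 3.3, 3.0]
gripper_width: 0.147
grasp_force: 59.6
```

jog_arm --pt "0.001 0.0059 0 0 0 0 0" --pt "0.001 0.0059 0 0 0 0 0" --pt "0.001 0.0059 0 0 0 0 0" --pt "0.001 0.0059 0 0 0 0 0" --pt "0.001 0.0059 0 0 0 0 0" --pt "0.001 0.0059 0 0 0 0 0" --pt "0 0 0 0 0 0 0" --pt "0 0 0 0 0 0 0"

```text
t: 16.9
eef_pos: [0.4853, -0.0145, 0.0686]
tool_rot: [-0.001, 0.997, -0.082, 0.0]
contact_force: [0.2, 3.3, 3.5]
gripper_width: 0.145
grasp_force: 59.7
```

```bash
cat > st.py <<'E'
from station import bot
import numpy as np
o=bot.get_obs();u=np.array([.165,.9863]);n=np.array([-.9863,.165]);d=o["eef_pos"][:2]-[.4947,.0427];f=o["contact_force"];q=o["tool_rot"]
print("t",o["t"],"along mm",(d@u*1e3).round(2),"lat",(d@n*1e3).round(2),"z",o["eef_pos"][2].round(4),"F along",(f[:2]@u).round(2),"lat",(f[:2]@n).round(2),"z",f[2].round(2),"M",o["torque"].round(2),"yaw",90+2*np.degrees(np.arctan2(q[2],q[1])),o["gripper_width"])
E
python3 st.py
```

```text
t 16.9 along mm -58.02 lat -0.17 z 0.0686 F along 3.29 lat 0.39 z 3.47 M [ 0.57  0.07 -0.06] yaw 80.54835125613886 0.1453223652157367
```

jog_arm --pt "0.001 0.0059 0 0 0 0 0" --pt "0.001 0.0059 0 0 0 0 0" --pt "0.001 0.0059 0 0 0 0 0" --pt "0.0008 0.0049 0 0 0 0 0" --pt "0.0007 0.0039 0 0 0 0 0" --pt "0.0005 0.003 0 0 0 0 0" --pt "0.0003 0.002 0 0 0 0 0" --pt "0 0 0 0 0 0 0" --pt "0 0 0 0 0 0 0"

```text
t: 17.8
eef_pos: [0.4903, 0.0149, 0.0686]
tool_rot: [0.0, 0.997, -0.083, -0.0]
contact_force: [-1.0, -2.3, 5.1]
gripper_width: 0.147
grasp_force: 59.9
```

```bash
python3 st.py
```

```text
t 17.8 along mm -28.1 lat -0.24 z 0.0686 F along -2.41 lat 0.61 z 5.12 M [-0.49  0.07 -0.05] yaw 80.4343738113715 0.1469872928807077
```

jog_arm --pt "0 0 0 0 0 0 0.22" --pt "0 0 0 0 0 0 0.22" --pt "0 0 0.001 0 0 0 0.22" --pt "0 0 0 0 0 0 0.22" --pt "0 0 0 0 0 0 0.22" --newtons 100

```text
t: 18.3
eef_pos: [0.4903, 0.0157, 0.0695]
tool_rot: [-0.0, 0.997, -0.083, -0.0]
contact_force: [0.6, -0.4, 0.1]
gripper_width: 0.225
grasp_force: 0.0
```

jog_arm --pt "0.0005 0.0029 0 0 0 0 0.22" --pt "0.0005 0.0029 0 0 0 0 0.22" --pt "0.0005 0.003 0 0 0 0 0.22" --pt "0.0005 0.003 0 0 0 0 0.22" --pt "0 0 0 0 0 0 0.22" --pt "0 0 0 0 0 0 0.22"

```text
t: 18.9
eef_pos: [0.4925, 0.0277, 0.0696]
tool_rot: [-0.0, 0.997, -0.083, 0.0]
contact_force: [0.1, 0.3, 0.8]
gripper_width: 0.222
grasp_force: 0.0
```

```bash
python3 st.py
```

```text
t 18.9 along mm -15.17 lat -0.31 z 0.0696 F along 0.31 lat -0.09 z 0.77 M [-0.01  0.01  0.03] yaw 80.49974953280258 0.22178139024264681
```

jog_arm --pt "0.0001 0.0005 0 0 0 0 0.22" --pt "0.0001 0.0005 0 0 0 0 0.22" --pt "0.0001 0.0005 0 0 0 0 0.22" --pt "0 0.0005 0 0 0 0 0.22" --pt "0 0 0 0 0 0 0.22"

```text
t: 19.4
eef_pos: [0.4927, 0.0292, 0.0696]
tool_rot: [0.0, 0.997, -0.083, 0.0]
contact_force: [-0.6, -1.5, 1.7]
gripper_width: 0.221
grasp_force: 0.7
```

```bash
python3 st.py
```

```text
t 19.4 along mm -13.66 lat -0.26 z 0.0696 F along -1.56 lat 0.32 z 1.7 M [-0.33  0.03  0.04] yaw 80.46538088724928 0.22052147232073016
```

jog_arm --pt "0.0001 0.0005 0 0 0 0 0.22" --pt "0.0001 0.0005 0 0 0 0 0.22" --pt "0.0001 0.0005 0 0 0 0 0.22" --pt "0.0001 0.0005 0 0 0 0 0.22" --pt "0 0 0 0 0 0 0.22"

```text
t: 19.9
eef_pos: [0.4931, 0.0315, 0.0695]
tool_rot: [-0.0, 0.997, -0.083, 0.0]
contact_force: [-0.7, -0.6, 0.6]
gripper_width: 0.223
grasp_force: 0.6
```

jog_arm --pt "0.0001 0.0005 0 0 0 0 0.22" --pt "0.0001 0.0005 0 0 0 0 0.22" --pt "0.0001 0.0005 0 0 0 0 0.22" --pt "0 0.0005 0 0 0 0 0.22" --pt "0 0 0 0 0 0 0.22"

```text
t: 20.4
eef_pos: [0.4934, 0.0336, 0.0695]
tool_rot: [-0.0, 0.997, -0.083, 0.0]
contact_force: [0.5, -0.6, 0.9]
gripper_width: 0.22
grasp_force: 0.4
```

```bash
python3 st.py
```

```text
t 20.4 along mm -9.19 lat -0.23 z 0.0695 F along -0.48 lat -0.56 z 0.92 M [-0.16  0.03 -0.07] yaw 80.48699356205844 0.21992427639351805
```

jog_arm --pt "0.0001 0.0005 0 0 0 0 0.22" --pt "0.0001 0.0005 0 0 0 0 0.22" --pt "0.0001 0.0005 0 0 0 0 0.22" --pt "0.0001 0.0005 0 0 0 0 0.22" --pt "0 0.0005 0 0 0 0 0.22" --pt "0 0 0 0 0 0 0.22"

```text
t: 21.0
eef_pos: [0.4937, 0.036, 0.0695]
tool_rot: [0.0, 0.997, -0.083, -0.0]
contact_force: [-0.7, -2.4, 0.1]
gripper_width: 0.224
grasp_force: 0.7
```

jog_arm --pt "0.0001 0.0005 0 0 0 0 0.22" --pt "0.0001 0.0005 0 0 0 0 0.22" --pt "0.0001 0.0005 0 0 0 0 0.22" --pt "0 0.0005 0 0 0 0 0.22" --pt "0 0 0 0 0 0 0.22"

```text
t: 21.5
eef_pos: [0.4939, 0.0379, 0.0695]
tool_rot: [0.0, 0.997, -0.083, -0.0]
contact_force: [-1.1, -2.5, 1.8]
gripper_width: 0.217
grasp_force: 1.4
```

jog_arm --pt "0.0001 0.0005 0 0 0 0 0.22" --pt "0.0001 0.0005 0 0 0 0 0.22" --pt "0.0001 0.0005 0 0 0 0 0.22" --pt "0 0.0005 0 0 0 0 0.22" --pt "0 0 0 0 0 0 0.22"

```text
t: 22.0
eef_pos: [0.4942, 0.04, 0.0695]
tool_rot: [0.0, 0.997, -0.083, -0.0]
contact_force: [-2.3, -2.3, 1.5]
gripper_width: 0.214
grasp_force: 1.7
```

jog_arm --pt "0.0001 0.0005 0 0 0 0 0.22" --pt "0.0001 0.0005 0 0 0 0 0.22" --pt "0.0001 0.0005 0 0 0 0 0.22" --pt "0 0.0005 0 0 0 0 0.22" --pt "0 0 0 0 0 0 0.22"

```text
t: 22.5
eef_pos: [0.4944, 0.0417, 0.0695]
tool_rot: [0.0, 0.997, -0.083, -0.0]
contact_force: [-3.8, -4.5, 2.4]
gripper_width: 0.218
grasp_force: 2.2
```

```bash
python3 st.py
```

```text
t 22.5 along mm -1.0 lat 0.14 z 0.0695 F along -5.03 lat 3.02 z 2.45 M [-0.84  0.6  -0.02] yaw 80.46996777336594 0.21775243523632493
```

jog_arm --pt "-0.0003 0 0 0 0 0 0.22" --pt "0 0.0005 0 0 0 0 0.22" --pt "0 0.0005 0 0 0 0 0.22" --pt "0 0.0005 0 0 0 0 0.22" --pt "0 0 0 0 0 0 0.22"

```text
t: 23.0
eef_pos: [0.4948, 0.0441, 0.0697]
tool_rot: [-0.0, 0.997, -0.083, 0.0]
contact_force: [-0.9, -0.2, 0.2]
gripper_width: 0.221
grasp_force: 0.2
```

```bash
python3 st.py
```

```text
t 23.0 along mm 1.37 lat 0.09 z 0.0697 F along -0.38 lat 0.84 z 0.17 M [-0.05  0.03 -0.04] yaw 80.50948157448934 0.22100423328584426
```

jog_arm --pt "0 0.0005 0 0 0 0 0.22" --pt "0 0.0005 0 0 0 0 0.22" --pt "0.0001 0.0005 0 0 0 0 0.22" --pt "0 0.0005 0 0 0 0 0.22" --pt "0 0 0 0 0 0 0.22"

```text
t: 23.5
eef_pos: [0.4947, 0.0454, 0.0696]
tool_rot: [-0.0, 0.997, -0.083, 0.0]
contact_force: [0.6, -1.0, 0.8]
gripper_width: 0.219
grasp_force: 0.5
```

```bash
python3 st.py
```

```text
t 23.5 along mm 2.64 lat 0.42 z 0.0696 F along -0.88 lat -0.71 z 0.76 M [-0.2  -0.09  0.01] yaw 80.47655212075553 0.21875256615007538
```

jog_arm --pt "0.0001 0.0005 0 0 0 0 0.22" --pt "0 0.0005 0 0 0 0 0.22" --pt "0.0001 0.0005 0 0 0 0 0.22" --pt "0 0.0005 0 0 0 0 0.22" --pt "0 0 0 0 0 0 0.22"

```text
t: 24.0
eef_pos: [0.4951, 0.047, 0.0697]
tool_rot: [0.0, 0.997, -0.083, 0.0]
contact_force: [1.5, -4.9, 1.6]
gripper_width: 0.221
grasp_force: 2.2
```

```bash
python3 st.py
```

```text
t 24.0 along mm 4.31 lat 0.35 z 0.0697 F along -4.57 lat -2.24 z 1.65 M [-1.02 -0.42 -0.02] yaw 80.45607472487433 0.2213187566847114
```

jog_arm --pt "0.0002 0.0003 0 0 0 0 0.22" --pt "0.0001 0.0003 0 0 0 0 0.22" --pt "0.0001 0.0003 0 0 0 0 0.22" --pt "0 0 0 0 0 0 0.22"

```text
t: 24.4
eef_pos: [0.4952, 0.0475, 0.0696]
tool_rot: [0.0, 0.997, -0.083, 0.0]
contact_force: [2.6, -5.1, 2.5]
gripper_width: 0.217
grasp_force: 2.8
```

```bash
python3 st.py
```

```text
t 24.4 along mm 4.8 lat 0.32 z 0.0696 F along -4.62 lat -3.41 z 2.52 M [-1.21 -0.25  0.01] yaw 80.43709394999377 0.2174829195154341
```

jog_arm --pt "0.0003 0 0 0 0 0 0.22" --pt "0.0002 0.0003 0 0 0 0 0.22" --pt "0.0001 0.0003 0 0 0 0 0.22" --pt "0 0.0003 0 0 0 0 0.22" --pt "0 0 0 0 0 0 0.22"

```text
t: 24.9
eef_pos: [0.4952, 0.0475, 0.0696]
tool_rot: [0.001, 0.996, -0.084, -0.001]
contact_force: [-0.2, -7.3, 5.4]
gripper_width: 0.224
grasp_force: 3.9
```

```bash
python3 st.py
```

```text
t 24.9 along mm 4.85 lat 0.3 z 0.0696 F along -7.25 lat -1.03 z 5.43 M [-1.66  0.13  0.05] yaw 80.40242477245931 0.22383509071942986
```

Progress has stopped with the force rising and the sides balanced: it is binding. I'll ramp the push.

jog_arm --pt "0.0001 0.0005 0 0 0 0 0.22" --pt "0.0001 0.0005 0 0 0 0 0.22" --pt "0.0001 0.0005 0 0 0 0 0.22" --pt "0 0.0005 0 0 0 0 0.22" --pt "0 0 0 0 0 0 0.22"

```text
t: 25.4
eef_pos: [0.4952, 0.0476, 0.0695]
tool_rot: [0.002, 0.996, -0.084, -0.001]
contact_force: [-1.2, -12.3, 6.8]
gripper_width: 0.223
grasp_force: 6.3
```

```bash
python3 st.py
```

```text
t 25.4 along mm 4.94 lat 0.33 z 0.0695 F along -12.3 lat -0.85 z 6.82 M [-2.67  0.15  0.05] yaw 80.31880937643362 0.2231162745989042
```

jog_arm --pt "0.0001 0.0005 0 0 0 0 0.22" --pt "0.0001 0.0005 0 0 0 0 0.22" --pt "0.0001 0.0005 0 0 0 0 0.22" --pt "0 0.0005 0 0 0 0 0.22" --pt "0 0 0 0 0 0 0.22" --pt "0 0 0 0 0 0 0.22"

```text
t: 26.0
eef_pos: [0.4952, 0.0477, 0.0695]
tool_rot: [0.003, 0.996, -0.085, -0.001]
contact_force: [-1.0, -17.1, 9.0]
gripper_width: 0.222
grasp_force: 8.7
```

```bash
python3 st.py
```

```text
t 26.0 along mm 5.04 lat 0.3 z 0.0695 F along -17.04 lat -1.83 z 9.01 M [-3.65  0.3   0.12] yaw 80.23409329462558 0.22243677460914446
```

jog_arm --pt "0.0001 0.0005 0 0 0 0 0.22" --pt "0.0001 0.0005 0 0 0 0 0.22" --pt "0 0.0004 0 0 0 0 0.22" --pt "0 0 0 0 0 0 0.22" --pt "0 0 0 0 0 0 0.22"

```text
t: 26.5
eef_pos: [0.4952, 0.0478, 0.0695]
tool_rot: [0.004, 0.996, -0.086, -0.002]
contact_force: [-2.9, -20.0, 10.2]
gripper_width: 0.221
grasp_force: 10.4
```

```bash
python3 st.py
```

```text
t 26.5 along mm 5.12 lat 0.31 z 0.0695 F along -20.21 lat -0.46 z 10.17 M [-4.42  0.32  0.09] yaw 80.17486483301614 0.22091203583667543
```

Firm push of 20.2 N along the way, with no creep. Unload, open, lift clear.

jog_arm --pt "-0.0002 -0.0015 0 0 0 0 0.22" --pt "-0.0003 -0.0015 0 0 0 0 0.22" --pt "-0.0002 -0.0015 0 0 0 0 0.22" --pt "-0.0003 -0.0015 0 0 0 0 0.22" --pt "0 0 0 0 0 0 0.22" --pt "0 0 0 0 0 0 0.22"

```text
t: 27.1
eef_pos: [0.4952, 0.0476, 0.0695]
tool_rot: [0.001, 0.997, -0.083, -0.0]
contact_force: [-0.4, -6.1, 3.6]
gripper_width: 0.219
grasp_force: 3.3
```

```bash
python3 st.py
```

```text
t 27.1 along mm 4.87 lat 0.34 z 0.0695 F along -6.12 lat -0.57 z 3.62 M [-1.46  0.03  0.05] yaw 80.43153521339899 0.21903426031337672
```

jog_arm --pt "-0.0002 -0.0015 0 0 0 0 0.22" --pt "-0.0003 -0.0015 0 0 0 0 0.22" --pt "0 -0.0005 0 0 0 0 0.22" --pt "0 0 0 0 0 0 0.3" --pt "0 0 0 0 0 0 0.5" --pt "0 0 0 0 0 0 0.5" --pt "0 0 0.005 0 0 0 0.5" --pt "0 0 0.02 0 0 0 0.5" --pt "0 0 0.04 0 0 0 0.5" --pt "0 0 0.04 0 0 0 0.5"

```text
t: 28.1
eef_pos: [0.4943, 0.0452, 0.1756]
tool_rot: [0.0, 0.997, -0.083, -0.001]
contact_force: [1.0, -0.1, 0.4]
gripper_width: 0.5
grasp_force: 0.0
```

jog_arm --pt "0 -0.03 0.04 0 0 0 0.5" --pt "0 -0.04 0.03 0 0 0 0.5" --pt "0 -0.04 0 0 0 0 0.5" --pt "0 -0.04 0 0 0 0 0.5" --pt "0 -0.02 0 0 0 0 0.5" --pt "0 0 0 0 0 0 0.5" --pt "0 0 0 0 0 0 0.5" --pt "0 0 0 0 0 0 0.5"

```text
t: 28.9
eef_pos: [0.4951, -0.1234, 0.2446]
tool_rot: [-0.0, 0.997, -0.082, 0.0]
contact_force: [0.6, 0.4, -0.3]
gripper_width: 0.498
grasp_force: 0.0
```

```bash
python3 snap.py w10
python3 - <<'E'
from station import bot
import cv2,numpy as np
from h import *
c=bot.read_camera("top");s=bot.read_camera("scene")
a=cv2.resize(c["img"][180:330,230:450,::-1],(400,273));b=cv2.resize(s["img"][140:320,200:440,::-1],(400,300));w=cv2.resize(cv2.imread("pics/w10.png"),(400,300))
cv2.imwrite("pics/m10.png",np.vstack([np.hstack([b,w]),np.hstack([a,np.zeros_like(a)])]))
E
```

```text
28.95 [ 0.49508734 -0.12330571  0.24460953] [-2.68329938e-04  9.96650908e-01 -8.17734409e-02  1.15801674e-05] [ 0.56383006 -0.13450138  0.36587587] [-0.09064802 -0.64029822  0.75525146  0.10675369]
```

View pics/m10.png

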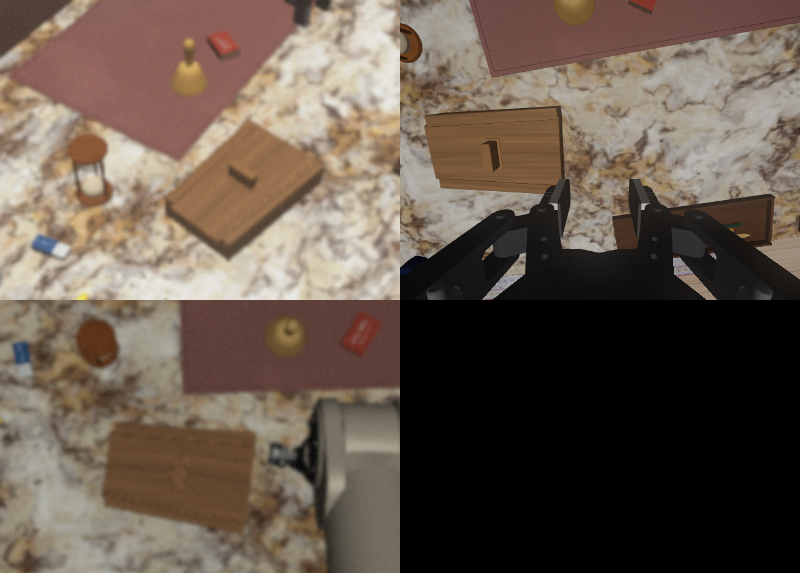

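The lid lies flush under both strips (rib at about px (490,155) of the wrist tile), and the bystanders stand untouched. The gripper is clear, so I'm handing in.

```bash
python3 -c "
from station import bot
print(bot.hand_in())"
```

```text
the job is handed in; nothing more can be done
None
```

The fountain pen is in the box and the lid is wedged home with a final push of 20.2 N. The hourglass, bell, matchbox and eraser look untouched in the last pictures, and I handed the job in at about 29 s; it returned no verdict.

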